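Slide the watch case under the low display riser

TASK

Push the flat, glass-topped watch case along the table with your fingertips, in under the low wooden display riser through its open front, until it sits squared up and fully home against the stop strip at the riser's rear. Only push it: do not pick it up or tip it, because there is barely any headroom. Leave the candlestick on the riser and the vase, bird figure and bell around it undisturbed.

Things in the scene. Friction and masses are not known exactly. Their poses are not given: they have to be found in the camera images.
- case: Flat dark wooden case, glass top showing watches, loose, about 0.5 kg. Body 110 (x) x 130 (y) mm, flat upright sides, top 44 mm up, underside 6 mm up on four brass feet at x +-36, y +-46 mm: pressing near a top edge tips it. Origin: footprint centre, on the table; z up. Starts out on the riser's -x side, shifted sideways and turned up to 0.3 rad from the riser's axes; its +x face goes in first.
- riser: Low pale wood bridge fixed to the table, 114 (x) x 180 (y) x 64 mm. 14 mm top board on two 16 mm side walls; inside 148 wide, 50 mm headroom. Open at its -x face (x = -57 mm), roughly facing the robot; rear stop strip 18 mm high, inner face at x = +45. Origin: footprint centre, on the table; z up. Case home: case origin at x = -10, its near face 8 mm out in front of the riser.
- candlestick: Brass candlestick, 100 mm tall, round foot 52 mm across, standing loose on the rear part of the riser's top board. Origin at the centre of its underside. To be left alone.
- vase: Amber glass vase, 140 mm tall, 68 mm across at the top and 64 mm at the foot, standing loose on the table to one side of the riser. Origin at the centre of its underside. To be left alone.
- bird: Black bird figure, 130 mm tall on a round foot 64 mm across, standing loose on the table on the other side of the riser. Origin at the centre of its underside. To be left alone.
- bell: Small brass hand bell, 74 mm tall, mouth 52 mm across, standing loose on the table out to the left (the riser's +y side) of the case. Origin at the centre of its underside. To be left alone.

How it is judged:
By the outcome, as a careful person would: the job done as asked, in the order asked, and still so for the second after the job is handed in, with the robot touching nothing.
It also fails if it takes over 67 s, if anything falls off the work surface, if the arm or the gripper's body presses on something with over 40 N, if the wrist force passes 120 N, or if a joint passes its speed limit or range.

ROBOT

A 6-joint arm with a two-finger parallel gripper is mounted at the origin on the work surface. World frame = base frame: x ahead of the robot, y to its left, z up, the work surface at z = 0. Lengths are in m, angles in rad, forces in N, time in s.
With the tool pointing down it reaches from about 0.25 to 0.775 m from the base axis. Payload 8.9 kg.
Tool frame: the origin (TCP) lies on the centre line of the jaws, within the pads' length; the fingertips stand 19 mm ahead of it and the grasp point (between the pads) is the TCP; z points along the fingers, y is the line along which they close (so a half turn about z gives the same grasp; the last joint's range is limited). The gripper opens to 85 mm and grips with 20 to 120 N. Pads are 22 mm wide; open, the fingers measure 114 mm over their backs; the gripper's body (76 mm by 85 mm) begins 54 mm behind the grasp point. The pads swing forward as they close: fully open they stand 13 mm farther back than shut.
Start: joints at [-1.428, 0.291, -0.153, 1.127, 0, 1.431], TCP at [0.146, -0.504, 0.25] pointing down, gripper open.
Joint ranges: [-2.52, 2.52], [-0.91, 1.74], [-1.3, 1.37], [-1.96, 2.02], [-1.52, 1.47], [-3.14, 3.14]. Speed limits (rad/s): [2.22, 2.22, 2.79, 3.14, 3.14, 3.14].

INTERFACE

Orientations are given as a unit quaternion [w, x, y, z].
In Python, from workcell import goto, servo_line, goto_joints, ungrasp, gripper_close, sleep, ik, state, get_image, PlanningError, job_done gives the robot as it stands. The module is installed in compiled form; this text tells all that it offers. Calls block until the motion is done:
- goto(position, orientation): joint-space move of the TCP to a pose.
- servo_line(position, feed=0.15, orientation=None): straight line of the TCP; orientation=None keeps the orientation; feed is the mean speed in m/s.
- goto_joints(angles): joint-space move.
- ungrasp() and gripper_close(grasp_force=None): open the fingers fully, or close them until they stop; grasp_force is the grip in N (None keeps the last).
- sleep(seconds).
- ik(position, orientation): joint angles nearest the present ones, or None.
- state(): the state.
- get_image(name): name is "scene" or "top" or "wrist"; returns a dict with "frame" (384x512x3 uint8, blue, green, red), "fx", "fy", "cx", "cy" (pixels), "distortion" ([k1, k2, p1, p2, k3] as OpenCV has them; the pictures are not rectified), "eye" and "rotation" of the camera in the world. Camera axes: x right, y down, z forward; pixel columns grow to the right and rows downward; lengths in m; the calibration is good to about 2 mm. A picture is of the moment at which its call begins. There is no depth.
A pose or a line that the arm cannot do raises PlanningError and nothing moves.
- job_done(): hands the job in; it is judged then, once.
The state is a dict: "time": time; "joint_positions": joint angles; "qvel": joint speeds; "joint_torque": joint torques, N m; "eef_pos": TCP position; "orientation": TCP orientation; "contact_force": force on the tool from outside, world axes, zero at the start; "torque": the same for the moment, N m; "opening": finger opening in m; "finger_force": force on a finger pad.
Only numpy, scipy, OpenCV 4.12 (cv2) and the standard library are available. Lean on these libraries where they do the work, as an engineer would, in place of code of your own. Each camera call takes 0.05 s, during which the arm holds its last target. There are 200 camera calls.

## Working session

There is one attempt and no reset: what is moved stays moved. The work goes in short steps, each a Python script; the robot and the scene stay as the last script left them, time stands still between calls to the robot, and variables do not carry over. Pictures are saved under pics/ and viewed, at most 10 in all, crops included, and the job is handed in when it is done.

```bash
mkdir -p pics
cat > h.py <<'E'
import numpy as np, cv2
from workcell import *
def K(d): return np.array([[d['fx'],0,d['cx']],[0,d['fy'],d['cy']],[0,0,1]])
def snap(n,f):
    d=get_image(n); cv2.imwrite('pics/'+f,d['frame']); return d
def p2w(d,uv,z):
    uv=np.array(uv,float).reshape(-1,1,2)
    n=cv2.undistortPoints(uv,K(d),np.array(d['distortion'])).reshape(-1,2)
    r=np.c_[n,np.ones(len(n))]@np.array(d['rotation']).T
    e=np.array(d['eye']); z=np.broadcast_to(z,len(n))
    return e+r*((z-e[2])/r[:,2])[:,None]
def w2p(d,P):
    R=np.array(d['rotation']); t=-R.T@np.array(d['eye'])
    return cv2.projectPoints(np.array(P,float),cv2.Rodrigues(R.T)[0],t,K(d),np.array(d['distortion']))[0].reshape(-1,2)
E
python3 - <<'E'
from h import *
import pickle
for n in('top','scene'):
    d=snap(n,n+'0.png'); pickle.dump(d,open(n+'0.pkl','wb'))
    print(n,d['eye'],np.round(d['rotation'],2).tolist(),d['fx'],d['frame'].shape)
    cv2.imwrite('pics/'+n+'0b.png',cv2.resize(d['frame'],(800,600),interpolation=cv2.INTER_CUBIC))
s=state();print(s['time'],s['orientation'],s['opening'])
E
```

```text
top [0.50028295 0.09487626 1.2396604 ] [0.03, -0.71, 0.71, -0.03] 458.1329448511345 (384, 512, 3)
scene [ 1.23153383 -0.37745516  0.68386386] [-0.39, 0.8, 0.41, -0.2] 457.26329145723884 (384, 512, 3)
0.1 [-5.85599396e-04  9.90094183e-01  1.40403582e-01 -2.96385271e-06] 0.08534110975011909
```

Run:
```python
s=open('h.py').read()
s=s.replace("np.array(d['rotation']).T","Rm(d).T").replace("R=np.array(d['rotation'])","R=Rm(d)")
s=s.replace("def snap","from scipy.spatial.transform import Rotation as Ro\ndef Rm(d):\n    w,x,y,z=d['rotation']; return Ro.from_quat([x,y,z,w]).as_matrix()\ndef snap")
open('h.py','w').write(s)
```

```text
(no output)
```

View pics/top0b.png

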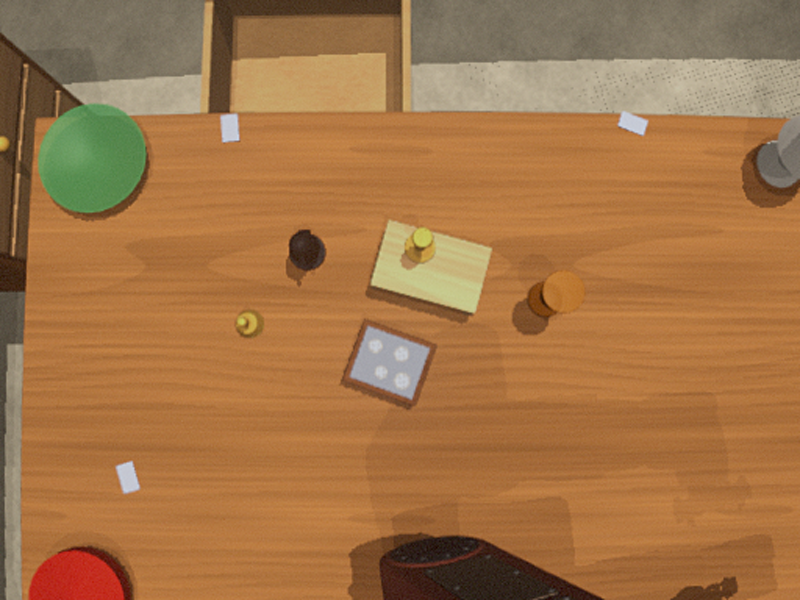

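View pics/scene0b.png

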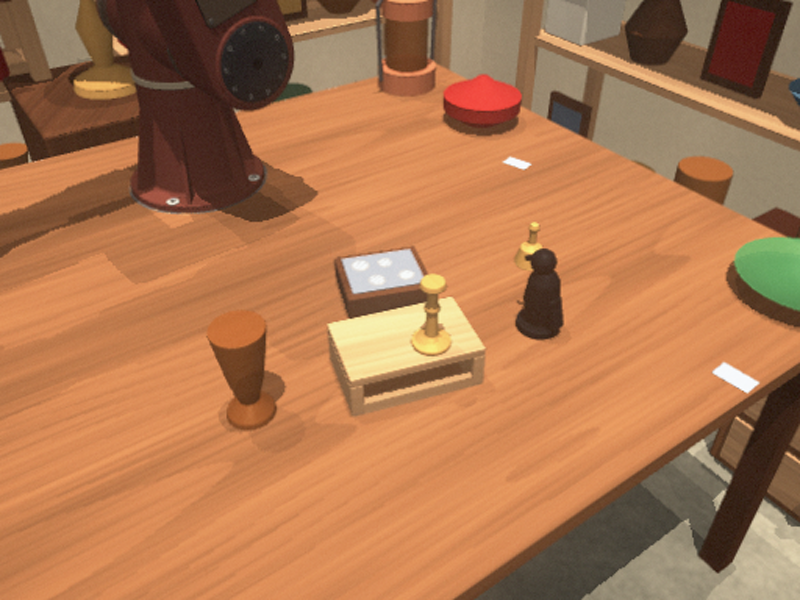

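Top view (800x600): the riser top has corners at about (388,220), (492,246), (474,314) and (370,290). The case has corners at (366,321), (436,345), (413,405) and (344,382). The bell is at (249,323), the bird at (306,250) and the vase foot at (542,297). The scene view shows the case just in front of the riser's opening and the same bystanders.

```bash
cat >> h.py <<'E'
def rect(d,mask,z):
    """pose (centre, size, yaw in the x-direction) of the largest blob at height z"""
    mask=cv2.morphologyEx(mask.astype(np.uint8),cv2.MORPH_CLOSE,np.ones((5,5)))
    c=max(cv2.findContours(mask,0,2)[0],key=cv2.contourArea)
    w=p2w(d,cv2.convexHull(c),z)[:,:2]
    (cx,cy),(a,b),t=cv2.minAreaRect((w*1000).astype(np.float32))
    t=(t+45)%90-45
    return np.array([cx,cy])/1000,(a,b),np.radians(t)
def find(d):
    f=d['frame'].astype(int); B,G,R=f[...,0],f[...,1],f[...,2]
    hsv=cv2.cvtColor(d['frame'],cv2.COLOR_BGR2HSV).astype(int)
    roi=np.zeros(B.shape,bool); roi[125:290,210:330]=1
    ri=roi&(hsv[...,0]>18)&(hsv[...,0]<35)&(hsv[...,2]>175)
    gl=roi&(B>120)&(hsv[...,1]<70)
    return rect(d,ri,.064),rect(d,gl,.044)
E
python3 - <<'E'
from h import *
import pickle
d=pickle.load(open('top0.pkl','rb'))
for r in find(d): print(r)
s=.64
print('riser top',p2w(d,np.array([(388,220),(492,246),(474,314),(370,289)])*s,.064)[:,:2].round(3).tolist())
c=p2w(d,np.array([(366,321),(436,345),(413,405),(344,382)])*s,.044)[:,:2]
print('case top',c.round(3).tolist(),c.mean(0))
print(p2w(d,np.array([(252,325),(308,255),(542,297)])*s,[.02,.03,0])[:,:2].round(3).tolist())
E
```

```text
(array([0.6600202 , 0.02330165]), (178.85366821289062, 116.5826644897461), np.float64(-0.27079741017420017))
(array([0.4996517 , 0.09392274]), (110.60250091552734, 91.26527404785156), np.float64(-0.35536595743161187))
riser top [[0.735, 0.095], [0.691, -0.078], [0.578, -0.046], [0.62, 0.125]]
case top [[0.568, 0.132], [0.527, 0.015], [0.428, 0.054], [0.467, 0.169]] [0.49747811 0.09274025]
[[0.563, 0.328], [0.682, 0.232], [0.611, -0.174]]
```

```bash
cat >> h.py <<'E'
def sides(d,mask,z):
    """yaw and offset of each side of a blob, by line fits (world, at height z)"""
    (c,(a,b),t)=rect(d,mask,z)
    m=cv2.morphologyEx(mask.astype(np.uint8),cv2.MORPH_CLOSE,np.ones((5,5)))
    k=max(cv2.findContours(m,0,1)[0],key=cv2.contourArea)
    w=p2w(d,k,z)[:,:2]; u=np.array([np.cos(t),np.sin(t)]); v=np.array([-u[1],u[0]])
    q=np.c_[(w-c)@u,(w-c)@v]; h=(np.ptp(q[:,0])/2,np.ptp(q[:,1])/2); out={}
    for n,i,s in(('+u',0,1),('-u',0,-1),('+v',1,1),('-v',1,-1)):
        g=q[(abs(q[:,i]*s-h[i])<.006)&(abs(q[:,1-i])<h[1-i]-.012)]
        p=np.polyfit(g[:,1-i],g[:,i],1)
        out[n]=(round(float(t+(p[0] if i else -p[0])),3),round(float(p[1]),4))
    return c,t,out
def quat(yx,tilt=0):
    """tool down, tool x axis at heading yx; tilt>0 leans the tool back so the fingers point along +tool x"""
    m=Ro.from_euler('z',yx)*Ro.from_quat([1,0,0,0])*Ro.from_euler('y',tilt)
    x,y,z,w=m.as_quat(); return [w,x,y,z]
E
python3 - <<'E'
from h import *
import pickle
d=pickle.load(open('top0.pkl','rb'))
hsv=cv2.cvtColor(d['frame'],cv2.COLOR_BGR2HSV).astype(int)
roi=np.zeros(hsv.shape[:2],bool); roi[125:290,210:330]=1
print([hsv[y,x].tolist() for x,y in((270,180),(250,175),(265,190),(265,194),(300,170),(240,187))])
for V in(175,200,215): print(V,sides(d,roi&(hsv[...,0]>18)&(hsv[...,0]<35)&(hsv[...,2]>V),.064))
print(sides(d,roi&(d['frame'][...,0]>120)&(hsv[...,1]<70),.044))
for yx in(-.255-np.pi/2,-.255+np.pi/2,-.255):
    for p in((.53,.22,.25),(.52,.16,.03),(.41,.09,.03),(.55,.05,.03),(.58,.042,.03)):
        for t in(0,.25):
            q=ik(p,quat(yx,t)); print(round(yx,2),p,t,None if q is None else np.round(q,2).tolist())
E
```

```text
[[29, 77, 199], [30, 77, 198], [17, 122, 128], [13, 163, 127], [22, 99, 198], [13, 145, 130]]
175 (array([0.6600202 , 0.02330165]), np.float64(-0.27079741017420017), {'+u': (-0.275, 0.0539), '-u': (-0.271, -0.057), '+v': (-0.269, 0.088), '-v': (-0.263, -0.0881)})
200 (array([0.65866992, 0.02448517]), np.float64(-0.2735282155559674), {'+u': (-0.257, 0.0518), '-u': (-0.273, -0.0528), '+v': (-0.293, 0.0861), '-v': (-0.267, -0.0858)})Traceback (most recent call last):
  File "<stdin>", line 7, in <module>
  File "h.py", line 35, in sides
    (c,(a,b),t)=rect(d,mask,z)
                ~~~~^^^^^^^^^^
  File "h.py", line 21, in rect
    c=max(cv2.findContours(mask,0,2)[0],key=cv2.contourArea)
ValueError: max() iterable argument is empty
```

Run:
```python
from h import *
import pickle
d=pickle.load(open('top0.pkl','rb'))
hsv=cv2.cvtColor(d['frame'],cv2.COLOR_BGR2HSV).astype(int)
roi=np.zeros(hsv.shape[:2],bool); roi[125:290,210:330]=1
print(sides(d,roi&(d['frame'][...,0]>120)&(hsv[...,1]<70),.044))
Y=-.27
for yx in(Y-np.pi/2,Y+np.pi/2,Y):
    for p in((.53,.22,.25),(.52,.16,.03),(.41,.09,.03),(.58,.042,.03)):
        for t in(0,.25):
            q=ik(p,quat(yx,t)); print(round(yx,2),p,t,None if q is None else np.round(q,2).tolist())
```

```text
(array([0.4996517 , 0.09392274]), np.float64(-0.35536595743161187), {'+u': (-0.357, 0.0445), '-u': (-0.34, -0.0441), '+v': (-0.355, 0.0541), '-v': (-0.354, -0.0536)})
-1.84 (0.53, 0.22, 0.25) 0 [0.27, 0.38, -0.02, 1.17, 0.0, -1.03]
-1.84 (0.53, 0.22, 0.25) 0.25 [0.37, 0.52, 0.17, 1.37, -0.2, -0.91]
-1.84 (0.52, 0.16, 0.03) 0 [0.16, 0.55, -0.4, 0.62, 0.0, -1.14]
-1.84 (0.52, 0.16, 0.03) 0.25 [0.28, 0.65, -0.23, 0.82, -0.21, -1.0]
-1.84 (0.41, 0.09, 0.03) 0 [0.04, 0.38, -0.73, 0.46, 0.0, -1.26]
-1.84 (0.41, 0.09, 0.03) 0.25 [0.2, 0.47, -0.6, 0.62, -0.22, -1.09]
-1.84 (0.58, 0.042, 0.03) 0 [-0.05, 0.6, -0.29, 0.68, 0.0, -1.35]
-1.84 (0.58, 0.042, 0.03) 0.25 [0.07, 0.67, -0.18, 0.8, -0.24, -1.22]
1.3 (0.53, 0.22, 0.25) 0 [0.27, 0.38, -0.02, 1.17, 0.0, 2.11]
1.3 (0.53, 0.22, 0.25) 0.25 [0.14, 0.28, -0.19, 0.99, 0.23, 2.0]
1.3 (0.52, 0.16, 0.03) 0 [0.16, 0.55, -0.4, 0.62, 0.0, 2.0]
1.3 (0.52, 0.16, 0.03) 0.25 [0.03, 0.5, -0.53, 0.46, 0.24, 1.88]
1.3 (0.41, 0.09, 0.03) 0 [0.04, 0.38, -0.73, 0.46, 0.0, 1.88]
1.3 (0.41, 0.09, 0.03) 0.25 [-0.14, 0.35, -0.82, 0.37, 0.25, 1.7]
1.3 (0.58, 0.042, 0.03) 0 [-0.05, 0.6, -0.29, 0.68, 0.0, 1.79]
1.3 (0.58, 0.042, 0.03) 0.25 [-0.19, 0.58, -0.37, 0.6, 0.25, 1.66]
-0.27 (0.53, 0.22, 0.25) 0 [0.27, 0.38, -0.02, 1.17, 0.0, -2.61]
-0.27 (0.53, 0.22, 0.25) 0.25 [0.34, 0.24, -0.26, 0.87, -0.14, -2.54]
-0.27 (0.52, 0.16, 0.03) 0 [0.16, 0.55, -0.4, 0.62, 0.0, -2.71]
-0.27 (0.52, 0.16, 0.03) 0.25 [0.23, 0.45, -0.65, 0.26, -0.12, -2.65]
-0.27 (0.41, 0.09, 0.03) 0 [0.04, 0.38, -0.73, 0.46, 0.0, -2.83]
-0.27 (0.41, 0.09, 0.03) 0.25 [0.11, 0.28, -0.97, 0.09, -0.09, -2.77]
-0.27 (0.58, 0.042, 0.03) 0 [-0.05, 0.6, -0.29, 0.68, 0.0, -2.92]
-0.27 (0.58, 0.042, 0.03) 0.25 [-0.02, 0.48, -0.58, 0.27, -0.06, -2.9]
```

```bash
cat >> h.py <<'E'
Y=-.27; RC=np.array([.6586,.0237]); U=np.array([np.cos(Y),np.sin(Y)]); V=np.array([-U[1],U[0]])
def W(u,v,z): return [*(RC+u*U+v*V),z]
def rel(c): return np.round([(c-RC)@U,(c-RC)@V],4)
def rep(tag=''):
    s=state(); print(tag,round(s['time'],2),'uv',rel(np.array(s['eef_pos'])[:2]),'z',round(s['eef_pos'][2],4),'F',np.round(s['contact_force'],1),'op',round(s['opening'],4))
def look(n):
    d=snap('top',n); r,c=find(d); print('riser',rel(r[0]),round(r[2],3),'case uv',rel(c[0]),'rel yaw',round(c[2]-Y,3),np.round(c[1])); return d
E
python3 - <<'E'
from h import *
q=quat(Y-np.pi/2)
goto(W(-.172,.145,.25),q); rep()
servo_line(W(-.172,.145,.03),.2,q); rep('down')
servo_line(W(-.172,.105,.03),.08,q); rep()
servo_line(W(-.172,.085,.03),.04,q); rep()
d=look('t1.png')
cv2.imwrite('pics/t1b.png',cv2.resize(d['frame'][110:300,180:390],None,fx=3,fy=3))
E
```

```text
2.95 uv [-0.1716  0.1445] z 0.25 F [-0.4  0.   0.6] op 0.0851
down 4.2 uv [-0.1713  0.1453] z 0.031 F [ 1.  -0.1 -0.7] op 0.0855
 4.85 uv [-0.1717  0.1047] z 0.0302 F [-0.  -0.7  0.1] op 0.0854
 5.5 uv [-0.1719  0.0846] z 0.03 F [-0.   0.6 -0.3] op 0.0851
riser [ 0.0015 -0.    ] -0.273 case uv [-0.1671 -0.0021] rel yaw -0.0 [92. 92.]
```

View pics/t1b.png

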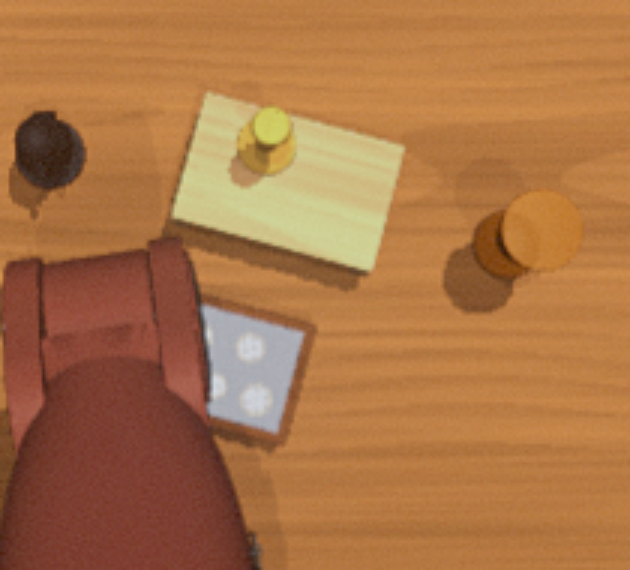

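The top crop shows the case squared with the riser and still about 5 mm to the left, with nothing else disturbed. I'll finish the sideways push, then go behind it for the forward push.

Run:
```python
from h import *
q=quat(Y-np.pi/2)
servo_line(W(-.172,.0790,.03),.03,q); rep()
servo_line(W(-.172,.125,.03),.15,q)
servo_line(W(-.172,.125,.2),.25,q)
f=quat(Y+np.pi,-.25)
goto(W(-.285,0,.15),f); rep('behind')
look('t2.png')
servo_line(W(-.285,0,.034),.15,f); rep('down')
d=snap('scene','s2.png')
```

```text
5.9 uv [-0.172   0.0787] z 0.03 F [-0.1  0.2 -0.4] op 0.0853
behind 8.53 uv [-2.847e-01  2.000e-04] z 0.1499 F [ 0.1 -0.5  0. ] op 0.0854
riser [0.0015 0.0002] -0.271 case uv [-0.167   0.0024] rel yaw -0.0 [111.  91.]
down 9.5 uv [-2.846e-01  2.000e-04] z 0.0344 F [ 1.2  0.1 -0.2] op 0.0852
```

Run:
```python
from h import *
f=quat(Y+np.pi,-.25)
servo_line(W(-.25,.001,.034),.1,f); rep()
for u in(-.2,-.165,-.14):
    servo_line(W(u,.001,.034),.05,f); rep()
d=snap('scene','s3.png'); t=snap('top','t3.png')
a=cv2.resize(d['frame'][130:290,130:370],None,fx=3,fy=3)[:, :720]
b=cv2.resize(t['frame'][120:300,190:390],None,fx=2,fy=2)
cv2.imwrite('pics/s3b.png',a); cv2.imwrite('pics/t3b.png',b)
```

```text
10.05 uv [-0.2502  0.0008] z 0.034 F [-0.7 -0.4  0.5] op 0.0856
 11.2 uv [-0.1997  0.0011] z 0.0342 F [-0.3 -0.6 -1.1] op 0.0854
 12.05 uv [-0.1646  0.001 ] z 0.0342 F [0.3 0.1 0.9] op 0.0855
 12.7 uv [-0.1397  0.001 ] z 0.0341 F [-0.3  0.1 -0.7] op 0.0853
```

View pics/s3b.png

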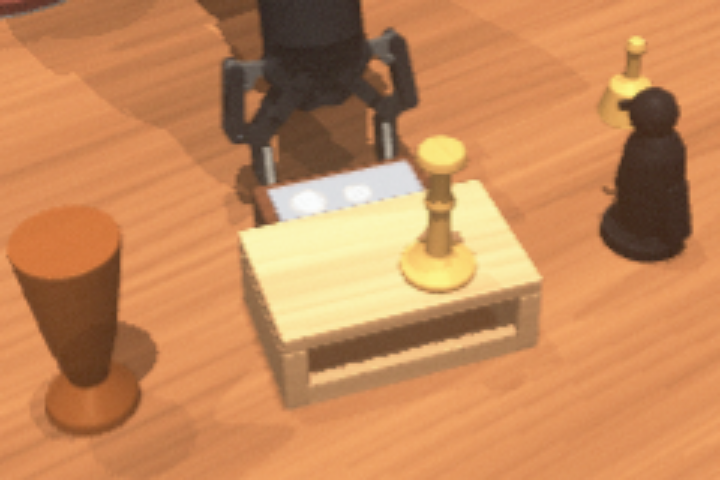

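View pics/t3b.png

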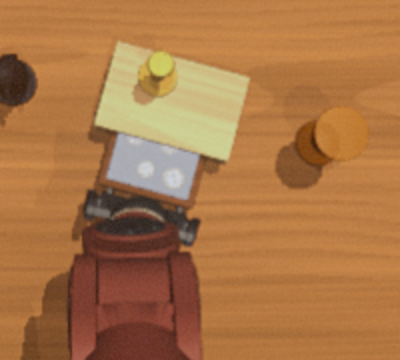

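The views show the case entering the riser centred and square: its sides meet the riser front at (118,133) and (206,155), and the riser front corners are at (95,125) and (230,160). Nothing else has moved, so I'll push on with force monitoring.

Run:
```python
from h import *
f=quat(Y+np.pi,-.25)
servo_line(W(-.092,.001,.034),.05,f); rep()
u=-.092
while u<-.072:
    u+=.0015; servo_line(W(u,.001,.034),.015,f)
    s=state(); F=-np.dot(np.array(s['contact_force'])[:2],U)
    print(round(u,4),rel(np.array(s['eef_pos'])[:2]),round(F,1))
    if abs(F)>15: break
rep()
d=snap('scene','s4.png'); t=snap('top','t4.png')
cv2.imwrite('pics/s4b.png',cv2.resize(d['frame'][130:290,130:370],None,fx=3,fy=3))
```

```text
13.91 uv [-0.0917  0.001 ] z 0.0342 F [0.3 0.2 0.2] op 0.0856
-0.0905 [-0.0909  0.001 ] 4.6
-0.089 [-0.0893  0.001 ] 3.7
-0.0875 [-0.0875  0.001 ] 2.3
-0.086 [-0.0858  0.001 ] 1.9
-0.0845 [-0.0843  0.001 ] 1.6
-0.083 [-0.0828  0.001 ] 1.2
-0.0815 [-0.0813  0.001 ] 1.1
-0.08 [-0.0798  0.001 ] 1.4
-0.0785 [-0.0783  0.001 ] 1.0
-0.077 [-0.0768  0.001 ] 1.4
-0.0755 [-0.0757  0.001 ] 5.2
-0.074 [-0.0756  0.001 ] 9.9
-0.0725 [-0.0754  0.0009] 15.5
 17.16 uv [-0.0754  0.0009] z 0.0332 F [-14.8   4.6   9.9] op 0.0851
```

View pics/s4b.png

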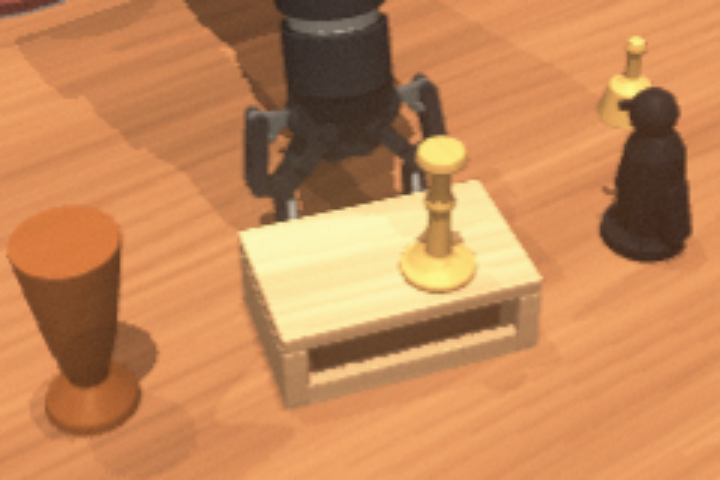

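Run:
```python
from h import *
f=quat(Y+np.pi,-.25)
servo_line(W(-.15,.001,.034),.08,f); rep()
servo_line(W(-.25,.001,.2),.2,f); rep()
goto_joints([-.9]+list(state()['joint_positions'][1:])); rep()
t=snap('top','t5.png')
P=w2p(t,[W(-.065,v,.044) for v in(-.065,.065)]+[W(-.057,v,z) for z in(.064,.05) for v in(-.09,.09)])
o=np.array([225,170]); im=cv2.resize(t['frame'][170:220,225:315],None,fx=8,fy=8,interpolation=cv2.INTER_CUBIC)
print(((P-o)*8).round().tolist())
cv2.imwrite('pics/t5b.png',im)
```

```text
18.38 uv [-0.1492  0.0011] z 0.0342 F [-0.3  0.3 -0.8] op 0.0854
 19.49 uv [-0.25    0.0009] z 0.1994 F [ 0.1  0.5 -0.1] op 0.0852
 21.02 uv [-0.2581 -0.4122] z 0.1992 F [ 0.6  0.1 -0.2] op 0.0856
[[544.0, 249.0], [161.0, 145.0], [631.0, 242.0], [92.0, 95.0], [626.0, 244.0], [93.0, 100.0]]
```

View pics/t5b.png

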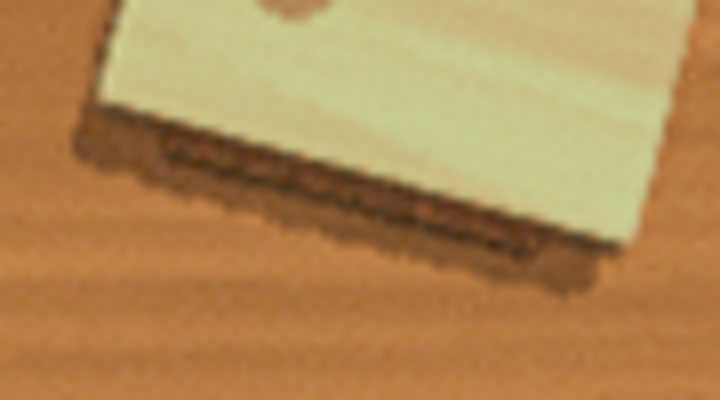

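The crop shows the case's near edge from (165,158) to (535,250), about 8 mm out as wanted. There may be about 1 pixel of skew, so I'll probe both sides with closed fingertips, which checks squareness and seats it.

Run:
```python
from h import *
f=quat(Y+np.pi,-.25)
gripper_close(20)
goto(W(-.2,.04,.15),f)
def probe(v,lim):
    servo_line(W(-.13,v,.042),.15,f); servo_line(W(-.1,v,.042),.08,f)
    u=-.1
    while u<-.065:
        u+=.001; servo_line(W(u,v,.042),.03,f)
        s=state(); F=-np.dot(np.array(s['contact_force'])[:2],U)
        if F>lim: break
    print('v',v,'u cmd',round(u,4),'u',rel(np.array(s['eef_pos'])[:2]),'F',round(F,1),s['time'])
    servo_line(W(-.13,v,.042),.1,f)
probe(.04,12); probe(-.04,12); probe(0,15); probe(.04,8)
servo_line(W(-.2,0,.2),.2,f)
d=snap('wrist','w6.png'); rep()
P=w2p(d,[W(-.065,v,z) for z in(.044,.006) for v in(-.065,.065)]+[W(-.057,v,z) for z in(.064,.05) for v in(-.09,.09)]); print(P.round().tolist())
cv2.imwrite('pics/w6b.png',cv2.resize(d['frame'],(800,600)))
```

```text
v 0.04 u cmd -0.076 u [-0.0785  0.04  ] F 12.4 31.0583
v -0.04 u cmd -0.075 u [-0.0787 -0.0401] F 16.1 39.2083
v 0 u cmd -0.075 u [-0.0785 -0.0001] F 15.5 47.1
v 0.04 u cmd -0.077 u [-0.0786  0.0399] F 9.3 54.4917
 56.26 uv [-2.002e-01 -1.000e-04] z 0.199 F [ 0.1 -0.3 -0.4] op 0.0001
[[202.0, 247.0], [306.0, 247.0], [206.0, 227.0], [302.0, 227.0], [179.0, 263.0], [329.0, 263.0], [181.0, 255.0], [326.0, 255.0]]
```

View pics/w6b.png

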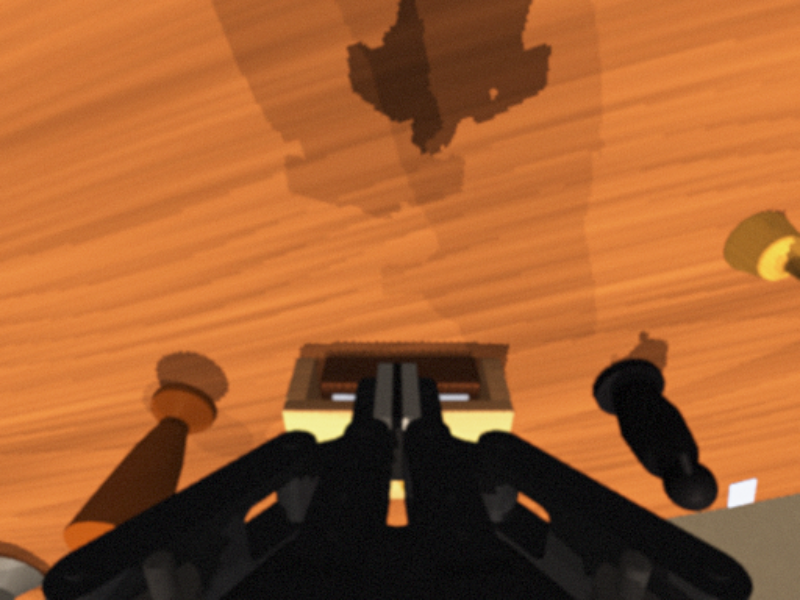

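Probing at ±40 mm agrees within 0.3 mm, so the case is square and against the stop. The wrist view shows it centred in the riser, with its near edge level around row 385 and the bystanders upright. Handing in.

```bash
python3 -c "
from workcell import *
print(job_done())"
```

```text
the job is handed in; nothing more can be done
None
```

The watch case was pushed fully home against the riser's stop strip and sits square (probes at ±40 mm agree within 0.3 mm), with the candlestick, vase, bird and bell standing undisturbed in the camera views; the job was handed in at about 56 s of the 67 s allowed.

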